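# Fold down the accessory flap and close the instrument case

## Robot

A 6-joint arm with a two-finger parallel gripper is mounted at the origin on a cart in front of the work surface, level with it; the furniture and walls round the work are solid. World frame = base frame: x ahead of the robot, y to its left, z up, the work surface at z = 0. Lengths are in m, angles in rad, forces in N, time in s.
With the tool pointing down it reaches from about 0.15 to 0.775 m from the base axis. Payload 6.1 kg.
Tool frame: the origin (TCP) lies between the finger pads; the fingertips stand 25 mm ahead of it and the grasp point (between the pads) lies 6 mm ahead of it (robot.nose_length is the distance from the TCP to the fingertips, in m); z points along the fingers, y is the direction in which the jaws open and shut (so a half turn about z gives the same grasp; the last joint's range is limited). The gripper opens to 85 mm and grips with 20 to 120 N. Pads are 22 mm wide; open, the fingers measure 114 mm over their backs; the gripper's body (76 mm by 85 mm) begins 54 mm behind the grasp point. The pads swing forward as they close: fully open they stand 13 mm farther back than shut.
Start: joints at [-1.286, 0.126, -0.04, 1.405, 0, 1.571], TCP at [0.148, -0.504, 0.256] pointing down, gripper open.
Joint ranges: [-2.72, 2.72], [-0.95, 1.95], [-1.27, 1.35], [-1.78, 2.02], [-1.46, 1.47], [-3.14, 3.14]. Speed limits (rad/s): [2.39, 2.39, 3.01, 3.14, 3.14, 3.14].

## Interface

Orientations are given as a unit quaternion [x, y, z, w].
In Python, from plant import robot, imaging gives the robot as it stands.
- The arm moves only by the tool carry_out, never from a script. Its argument "steps" is a list of rows, each a list of 3 entries, a list of its own where there are three numbers: the shift along the tool's x, y, z in cm, then the turn about the tool's z in rad, then the closure, from -1 (fully open) to 1 (shut). In form: [[[tx, ty, tz], yaw, claw], ...]. A call has exactly 10 rows; each row shifts and turns the pose as measured when the row begins, along the tool's axes as they then stand; what a row does not reach is not made up. A row lasts 1/10 s, in which the tool goes at most 50 mm and 8.59 degrees, less where a joint would pass 70% of its speed; a pose out of reach is approached as far as the arm can. A call with a gripper value outside its range is refused whole. The fingers move at their own pace and stop on an object; "force" is the grip in N (left out, the last holds). Time passes only in rows, so rows that do not move let the fingers close, or fill a call up. It gives the time, the measured TCP pose, the force and the opening at its end, in the units of the state.
- robot.state(): the state, without advancing time (a new reading comes with each control period).
- imaging.camera(name): name is "scene" or "top"; returns a dict with "frame" (480x640x3 uint8, red, green, blue), "z_map" (480x640 float32, m along the optical axis (not along the pixel's ray), 0 where there is no reading), "mtx" (3x3 intrinsics, pixels), "xyz" and "rotation" of the camera in the world. Camera axes: x right, y up, looking along -z (the intrinsics and any distortion apply to the point x, -y, -z); pixel columns grow to the right and rows downward; lengths in m; the calibration is good to about 2 mm. A picture is of the moment at which its call begins.
- robot.finish_job(): hands the job in, once; it reports no verdict.
The state is a dict: "t": time; "joints": joint angles; "dq": joint speeds; "joint_efforts": joint torques, N m; "tool_pos": TCP position; "ee_rot": TCP orientation; "force": force on the tool from outside, world axes, zero at the start; "ft_torque": the same for the moment, N m; "gripper_width": opening from 0.0 (shut) to 1.0 (fully open).
Only numpy, scipy, OpenCV 4.12 (cv2) and the standard library are available. Lean on these libraries where they do the work, as an engineer would, in place of code of your own. Each camera call takes 0.05 s, during which the arm holds its last target. There are 200 camera calls.

## Task

Pack up the open instrument case on the bench: push the upright metal flap down until it lies flat over the left-hand compartment, and only then swing the lid fully shut over it. Just push with the fingers, and leave the things in the case and round it standing where they are.

Things in the scene. Friction and masses are not known exactly. Their poses are not given: they have to be found in the camera images.
- case: grey plastic carrying case, fixed to the bench, 190 (x) x 260 (y) x 100 mm (z) without its lid, walls 6 mm. Origin: centre of its underside, on the bench. Its -x side is the front (with handle and latches, which stick out 18 mm), +x the rear where the lid is hinged, +y the left where the flap is hinged, z up. An upright divider at y = 0 parts it into a left and a right compartment. It stands turned by up to 0.6 rad
- lid (a joint): angle of the lid in rad: 0 = fully shut, about 1.57 = standing upright, stop at 1.7. The lid is a grey plastic shell 190 x 260 mm, 22 mm deep, hinged along the rear rim of the case. It stays where it is left (stiff hinge, about 0.4 N m: some 3 N at 140 mm from the hinge), and weighs 0.3 kg; it is pushed forwards and down on its outer face
- lid_hinge (a point): middle of the lid's hinge line: 95 mm to the rear of the case's centre, 100 mm above the bench; the line runs along the case's y
- lid_edge (a point): middle of the lid's free edge on its outer face, 190 mm from the hinge line; the outer face lies 22 mm outside the plane through the hinge line (at the rear when the lid is upright, on top when it is shut)
- flap (a joint): angle of the flap in rad: 0 = folded flat over the left compartment, 1.57 = upright, stop at 1.75. The flap is an aluminium plate 4 mm thick, 168 mm (along the case's x) x 115 mm (hinge to free edge), hinged inside the left wall. It stays where it is left (friction 0.07 N m: about 1 N at 80 mm) and is pushed from the left, to the right and down
- flap_hinge (a point): middle of the flap's hinge line: 119 mm left of the case's centre, 86 mm above the bench; the line runs along the case's x. The line lies in the mid-plane of the plate
- flap_edge (a point): middle of the flap's free edge, mid-thickness, 115 mm from its hinge line
- battery_block: dark battery block 39 x 68 x 60 mm standing loose in the left compartment (on its floor, 8 mm above the bench). Origin: centre of its underside. To be left alone
- cap: black round lens cap, 56 mm across, 13 mm high, loose in the left compartment. Origin: centre of its underside. To be left alone
- prism: round survey prism in a holder, 30 x 72 x 72 mm, standing loose in the right compartment. Origin: centre of its underside. To be left alone
- ocular: black eyepiece, 34 mm across, 42 mm high, standing loose in the right compartment. Origin: centre of its underside. To be left alone
- driver: screwdriver 22 x 164 x 19 mm lying loose on the bench in front of the case, along the case's y. Origin: centre of its underside. To be left alone
- tape: roll of tape, 62 mm across, 19 mm high, loose on the bench 23 mm or more left of the case. Origin: centre of its underside. To be left alone
- pot: round pot with a lid, 66 mm across, 64 mm high, loose on the bench right of the case. Origin: centre of its underside. To be left alone
- charger: black charger 101 x 62 x 54 mm, loose on the bench to the right. Origin: centre of its underside. To be left alone

How it is judged:
By the outcome, as a careful person would: the job done as asked, in the order asked, and still so for the second after the job is handed in, with the robot touching nothing.
It also fails if it takes over 54 s, if anything falls off the work surface, if the arm or the gripper's body presses on something with over 40 N, if the wrist force passes 120 N, or if a joint passes its speed limit or range.

## Working session

There is one attempt and no reset: what is moved stays moved. The work goes in short steps, Python scripts to look and compute and a tool call to move; the robot and the scene stay as the last step left them, time stands still between calls to the robot, and variables do not carry over. Pictures are saved under pics/ and viewed, on a budget of 10 in all, crops included, one or two more only if the job needs it, and the job is handed in when it is done.

Besides the shell and the picture viewer there is one more tool, called after "Request:" as name(argument=value, ...) on one line, values as JSON. carry_out: Moves the arm, as the interface text tells. Its arguments: {"type":"object","properties":{"steps":{"type":"array","items":{"type":"array"}},"force":{"type":"number"}},"required":["steps"]}

```bash
mkdir -p pics; ls; python3 - <<'E'
from plant import robot, imaging
import cv2, numpy as np
for n in ("scene","top"):
    c=imaging.camera(n); np.savez(f"pics/{n}0.npz",**c)
    cv2.imwrite(f"pics/{n}0.png",c["frame"][:,:,::-1])
    print(n,c["mtx"].tolist(),c["xyz"],c["rotation"])
print(robot.state(), robot.nose_length)
E
```

```text
pics
scene [[613.5355619240642, 0.0, 309.9352486995488], [0.0, 613.5355619240642, 241.51861799802347], [0.0, 0.0, 1.0]] [-0.47043448 -0.57959966  1.23840259] [ 0.32896944 -0.18850949 -0.46382508  0.80069319]
top [[449.7162775225753, 0.0, 317.32258054001494], [0.0, 449.7162775225753, 241.08084561840136], [0.0, 0.0, 1.0]] [ 0.40214808 -0.02241773  1.08190948] [-0.03456093  0.03939372  0.71580221 -0.69633388]
{'t': 0.1, 'joints': array([-1.28601689e+00,  1.26339189e-01, -4.05154719e-02,  1.40542757e+00,
        1.67904021e-05,  1.57076161e+00]), 'dq': array([-0.0006712 , -0.00134233,  0.00233309, -0.0007707 ,  0.00078209,
       -0.00134348]), 'joint_efforts': array([ 1.22311743e-03, -4.36901093e+01,  3.53607345e+01,  1.36691710e-02,
        6.06551703e-05,  1.31533747e-05]), 'tool_pos': array([ 0.14740366, -0.50352148,  0.25559222]), 'ee_rot': array([ 9.89876965e-01,  1.41926185e-01, -9.71083267e-05, -7.36624305e-04]), 'force': array([ 0.79733525,  0.18859404, -0.15184866]), 'ft_torque': array([ 0.00221417, -0.01404019, -0.02685579]), 'gripper_width': 1.0015301996040424} 0.025
```

View pics/scene0.png

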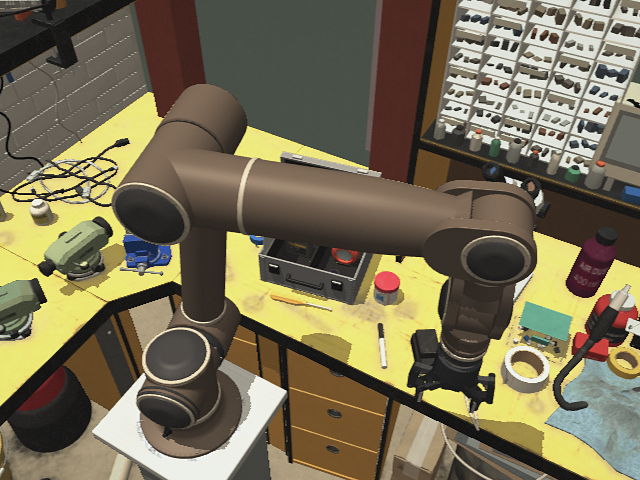

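View pics/top0.png

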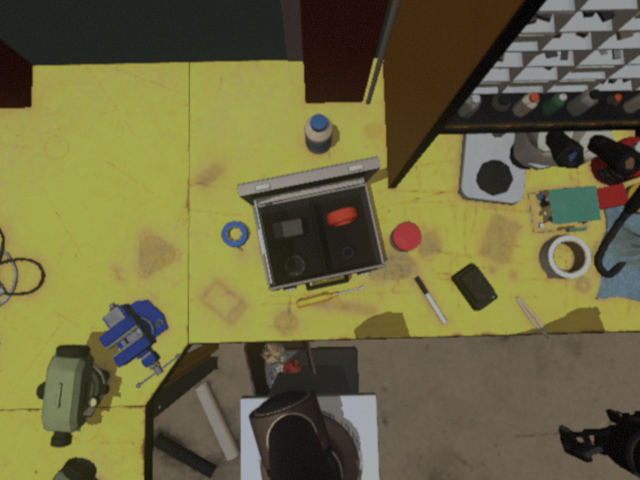

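The scene view shows the case partly hidden behind the arm. In the top view its rim corners are near (256,205), (270,288), (385,268) and (368,180). The lid stands upright at the rear, the tape is at (235,234), and a bottle is behind the lid at (318,130).

```bash
cat > h.py <<'E'
import numpy as np, cv2
from scipy.spatial.transform import Rotation as R
def cloud(c):
    z=c["z_map"]; K=c["mtx"]; v,u=np.indices(z.shape)
    p=np.stack([(u-K[0,2])/K[0,0]*z,-(v-K[1,2])/K[1,1]*z,-z],-1)
    return p@R.from_quat(c["rotation"]).as_matrix().T+c["xyz"]
E
python3 - <<'E'
from h import *
c=np.load("pics/top0.npz"); P=cloud(c)
im=c["frame"][90:310,200:440,::-1]
cv2.imwrite("pics/crop1.png",cv2.resize(im,None,fx=3.3,fy=2.7*3.3/2.7*0.82,interpolation=cv2.INTER_CUBIC)) if 0 else cv2.imwrite("pics/crop1.png",cv2.resize(im,None,fx=2.7,fy=2.7,interpolation=cv2.INTER_CUBIC))
z=P[...,2]; roi=np.zeros(z.shape,bool); roi[150:300,225:395]=1
for lo,hi in((.085,.112),(.15,.35)):
    m=roi&(z>lo)&(z<hi); q=P[m]
    r=cv2.minAreaRect(q[:,:2].astype(np.float32)); print(lo,m.sum(),r,cv2.boxPoints(r).tolist())
for u,v in [(256,205),(270,288),(385,268),(368,180),(235,234),(318,130),(258,240),(262,260),(265,240),(240,187),(380,160),(300,175),(310,185),(225,234),(330,120),(390,180),(405,120)]: print(u,v,P[v,u].round(3))
# profile along row across flap and column across lid
print([ (u,*P[245,u].round(3)) for u in range(250,275,2)])
print([ (v,*P[v,312].round(3)) for v in range(160,205,3)])
E
```

```text
0.085 2141 ((0.5496131181716919, -0.0651351809501648), (0.2603028118610382, 0.3361995220184326), 10.106313705444336) [[0.39198383688926697, 0.07751796394586563], [0.45097848773002625, -0.25346502661705017], [0.7072423696517944, -0.20778831839561462], [0.6482477188110352, 0.12319466471672058]]
0.15 2541 ((0.5270464420318604, -0.03126133978366852), (0.18740978837013245, 0.2600337862968445), 10.62887191772461) [[0.4109681248664856, 0.07924123853445053], [0.45893043279647827, -0.17633101344108582], [0.6431247591972351, -0.14176392555236816], [0.5951624512672424, 0.11380833387374878]]
256 205 [0.57  0.09  0.201]
270 288 [0.406 0.075 0.101]
385 268 [ 0.446 -0.192  0.001]
368 180 [ 0.629 -0.142  0.142]
235 234 [ 0.538  0.167 -0.   ]
318 130 [ 0.743 -0.038  0.138]
258 240 [0.522 0.112 0.001]
262 260 [0.473 0.103 0.001]
265 240 [0.512 0.085 0.091]
240 187 [0.586 0.106 0.292]
380 160 [ 0.711 -0.191  0.004]
300 175 [ 0.605 -0.001  0.291]
310 185 [ 0.619 -0.018  0.153]
225 234 [0.537 0.188 0.018]
330 120 [ 0.818 -0.071 -0.   ]
390 180 [ 0.653 -0.207  0.037]
405 120 [ 0.724 -0.207  0.233]
[(250, 
[... 1081 characters left out ...]
oat64(0.611), np.float64(-0.023), np.float64(0.288)), (175, np.float64(0.605), np.float64(-0.023), np.float64(0.29)), (178, np.float64(0.599), np.float64(-0.023), np.float64(0.292)), (181, np.float64(0.594), np.float64(-0.022), np.float64(0.29)), (184, np.float64(0.619), np.float64(-0.022), np.float64(0.162)), (187, np.float64(0.623), np.float64(-0.022), np.float64(0.113)), (190, np.float64(0.617), np.float64(-0.022), np.float64(0.11)), (193, np.float64(0.612), np.float64(-0.022), np.float64(0.104)), (196, np.float64(0.606), np.float64(-0.022), np.float64(0.102)), (199, np.float64(0.606), np.float64(-0.021), np.float64(0.068)), (202, np.float64(0.605), np.float64(-0.021), np.float64(0.037))]
```

View pics/crop1.png

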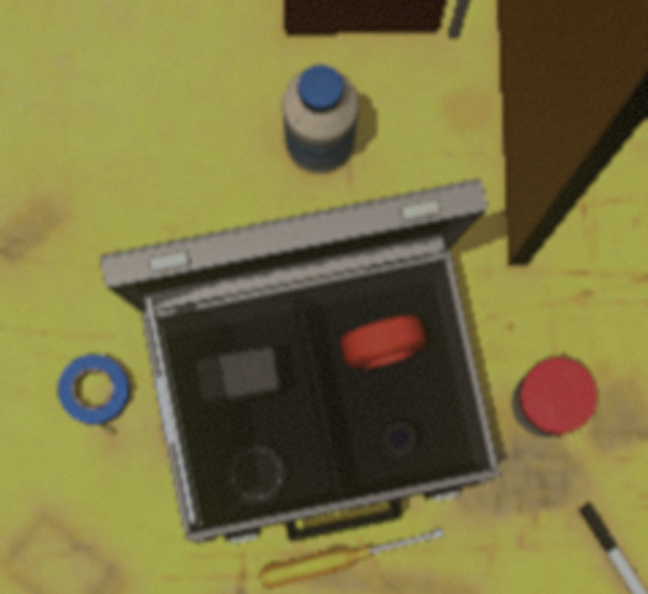

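The crop shows both hinged parts upright: the flap along the left wall (crop 150–195, 300–530) and the lid along the rear. Case yaw is about 0.185. I'll fit the pose in the case frame and make the first safe move up with the fingers closing.

```bash
cat >> h.py <<'E'
YAW=0.185; C=np.array([0.5235,-0.0355])
def loc(P):
    d=P[...,:2]-C; c,s=np.cos(YAW),np.sin(YAW)
    return np.stack([c*d[...,0]+s*d[...,1],-s*d[...,0]+c*d[...,1],P[...,2]],-1)
E
python3 - <<'E'
from h import *
c=np.load("pics/top0.npz"); P=cloud(c); L=loc(P)
roi=np.zeros(P.shape[:2],bool); roi[150:300,225:395]=1
def st(n,m):
    q=L[m&roi]; print(n,len(q),np.percentile(q,[2,25,50,75,98],axis=0).round(4).tolist())
x,y,z=L[...,0],L[...,1],L[...,2]
st("frontrim",(abs(z-.1)<.006)&(x<-.06)&(abs(y)<.11))
st("rightrim",(abs(z-.1)<.006)&(y<-.11)&(abs(x)<.08))
st("flaptop",(z>.195)&(z<.206)&(y>.05)&(x<.07))
st("lidtop",(z>.28)&(z<.3))
for a in(-.1,0,.1): st("lid y%g"%a,(z>.28)&(z<.3)&(abs(y-a)<.02))
for a in(-.06,0,.05): st("flap x%g"%a,(z>.195)&(z<.206)&(abs(x-a)<.02))
st("lid inner",(z>.14)&(z<.25)&(x>.06))
for h in(.15,.2,.25): st("lidin%g"%h,(abs(z-h)<.02)&(x>.06))
m=(z>.1)&(z<.6)&(x>.12)&(x<.4)&(abs(y)<.25); print("behind",[ (a,round(float(x[m&(abs(y-a)<.025)].min()),3),round(float(z[m&(abs(y-a)<.025)].max()),3)) for a in np.arange(-.2,.21,.05) if (m&(abs(y-a)<.025)).any()])
E
```

```text
frontrim 283 [[-0.1015, -0.1062, 0.0962], [-0.0999, -0.0558, 0.0985], [-0.0984, 0.0001, 0.0998], [-0.0968, 0.0556, 0.101], [-0.0952, 0.1049, 0.1041]]
rightrim 217 [[-0.0763, -0.1257, 0.0946], [-0.0406, -0.1237, 0.098], [-0.0016, -0.1219, 0.0994], [0.0386, -0.1205, 0.1008], [0.0757, -0.1192, 0.1036]]
flaptop 227 [[-0.0847, 0.1143, 0.1977], [-0.0367, 0.1156, 0.2], [-0.0091, 0.1169, 0.201], [0.0154, 0.1187, 0.2018], [0.0634, 0.1228, 0.2038]]
lidtop 1788 [[0.071, -0.1207, 0.2868], [0.0755, -0.0603, 0.2896], [0.081, 0.0045, 0.2907], [0.0869, 0.0694, 0.292], [0.0922, 0.1285, 0.2971]]
lid y-0.1 267 [[0.0704, -0.1189, 0.2872], [0.0748, -0.11, 0.2896], [0.0803, -0.1002, 0.2908], [0.0863, -0.0901, 0.2922], [0.0915, -0.081, 0.2979]]
lid y0 275 [[0.0711, -0.0189, 0.2865], [0.0759, -0.0099, 0.2894], [0.0814, -0.0001, 0.2905], [0.0868, 0.01, 0.2915], [0.092, 0.0192, 0.2936]]
lid y0.1 277 [[0.0718, 0.081, 0.2871], [0.0755, 0.0898, 0.2899], [0.0811, 0.1001, 0.291], [0.0875, 0.1101, 0.2938], [0.0931, 0.1191, 0.2976]]
flap x-0.06 43 [[-0.0788, 0.1145, 0.1974], [-0.0699, 0.1155, 0.2003], [-0.0607, 0.11
[... 469 characters left out ...]
0982, 0.1299, 0.2386]]
lidin0.15 336 [[0.0825, -0.1206, 0.1313], [0.0958, -0.0686, 0.1404], [0.0969, 0.0028, 0.1505], [0.0979, 0.0736, 0.1601], [0.0992, 0.128, 0.1691]]
lidin0.2 169 [[0.0631, -0.1238, 0.1807], [0.082, -0.0845, 0.1849], [0.0929, 0.0165, 0.1885], [0.0938, 0.1141, 0.1969], [0.0949, 0.1287, 0.2181]]
lidin0.25 32 [[0.0726, -0.1255, 0.2308], [0.0746, -0.1209, 0.2381], [0.0755, -0.1199, 0.2446], [0.0772, 0.1279, 0.2575], [0.0814, 0.1322, 0.2656]]
behind [(np.float64(-0.2), 0.12, 0.6), (np.float64(-0.15000000000000002), 0.309, 0.406), (np.float64(-0.10000000000000003), 0.223, 0.407), (np.float64(-0.050000000000000044), 0.2, 0.408), (np.float64(-5.551115123125783e-17), 0.212, 0.343)]
```

Request:
carry_out(steps=[[[0,0,-2],0.1,1],[[0,0,-2],0,1],[[0,0,-2],0,1],[[0,0,-1],0,1],[[0,0,0],0,1],[[0,0,0],0,1],[[0,0,0],0,1],[[0,0,0],0,1],[[0,0,0],0,1],[[0,0,0],0,1]])

```text
t: 1.1
tool_pos: [0.1469, -0.5017, 0.321]
ee_rot: [0.996, 0.09, -0.001, -0.007]
force: [0.3, -0.7, 0.7]
gripper_width: -0.003
```

Request:
carry_out(steps=[[[2.7,-3.5,0],0,1],[[2.7,-3.5,0],0,1],[[2.7,-3.5,0],0,1],[[2.7,-3.5,0],0,1],[[2.7,-3.5,0],0,1],[[2.7,-3.5,0],0,1],[[2.7,-3.5,0],0,1],[[2.7,-3.5,0],0,1],[[2.7,-3.5,0],0,1],[[2.7,-3.5,0],0,1]])

```text
t: 2.1
tool_pos: [0.3542, -0.0995, 0.3227]
ee_rot: [0.996, 0.084, -0.0, -0.008]
force: [0.5, -0.5, -0.2]
gripper_width: -0.0
```

```bash
sed -i 's/^YAW.*/YAW=0.185; C=np.array([0.5165,-0.0328])/' h.py; cat > s.py <<'E'
from plant import robot
from h import *
s=robot.state(); m=R.from_quat(s["ee_rot"]).as_matrix()
print("t",s["t"],"case",loc(s["tool_pos"]).round(4),"tool x yaw",np.arctan2(m[1,0],m[0,0]).round(3),"z",m[:,2].round(3),"F",s["force"].round(1),s["joints"].round(2))
E
python3 s.py
```

```text
t 2.1 case [-0.1718 -0.0357  0.3227] tool x yaw 0.168 z [-0.002  0.015 -1.   ] F [ 0.5 -0.5 -0.2] [-0.28 -0.16 -0.17  1.56  0.01  2.69]
```

Joint 6 would hit its limit on the left, so I'll turn the tool by −90° (tool x = case +y, tool y = case +x).

Request:
carry_out(steps=[[[0,0,0],-0.149,1],[[0,0,0],-0.149,1],[[0,0,0],-0.149,1],[[0,0,0],-0.149,1],[[0,0,0],-0.149,1],[[0,0,0],-0.149,1],[[0,0,0],-0.149,1],[[0,0,0],-0.149,1],[[0,0,0],-0.149,1],[[0,0,0],-0.149,1]])

```text
t: 3.1
tool_pos: [0.3559, -0.0915, 0.3219]
ee_rot: [0.67, 0.742, 0.005, -0.006]
force: [-0.4, -0.3, 0.7]
gripper_width: 0.005
```

```bash
python3 s.py
```

```text
t 3.1 case [-0.1687 -0.0282  0.3219] tool x yaw 1.673 z [-0.002  0.016 -1.   ] F [-0.4 -0.3  0.7] [-0.26 -0.16 -0.17  1.56  0.02  1.21]
```

Request:
carry_out(steps=[[[0,0,0],-0.07,1],[[3,2.2,0],0,1],[[3,2.2,0],0,1],[[3,2.2,0],0,1],[[3,2.2,0],0,1],[[3,2.2,0],0,1],[[3,2.2,0],0,1],[[3,2,0],0,1],[[0,0,0],0,1],[[0,0,0],0,1]])

```text
t: 4.1
tool_pos: [0.4722, 0.1503, 0.3239]
ee_rot: [0.643, 0.766, 0.005, -0.005]
force: [-0.5, -0.4, 0.4]
gripper_width: -0.0
```

```bash
python3 s.py
```

```text
t 4.1 case [-0.0098  0.1882  0.3239] tool x yaw 1.745 z [-0.001  0.014 -1.   ] F [-0.5 -0.4  0.4] [0.3  0.08 0.05 1.54 0.01 1.7 ]
```

Request:
carry_out(steps=[[[0,0,3],0,1],[[0,0,3],0,1],[[0,0,3],0,1],[[0,0,3],0,1],[[0,0,1.4],0,1],[[0,0,0],0,1],[[-1,0,0],0,1],[[-1,0,0],0,1],[[-1,0,0],0,1],[[0,0,0],0,1]])

```text
t: 5.1
tool_pos: [0.4767, 0.1134, 0.1901]
ee_rot: [0.646, 0.763, 0.008, -0.002]
force: [-0.2, 0.5, -0.8]
gripper_width: 0.0
```

```bash
python3 s.py;  python3 - <<'E'
from plant import imaging
from h import *
c=imaging.camera("top")
cv2.imwrite("pics/v1.png",cv2.resize(c["frame"][140:310,220:400,::-1],None,fx=3.5,fy=3.5,interpolation=cv2.INTER_CUBIC))
E
```

```text
t 5.1 case [-0.0122  0.1511  0.1901] tool x yaw 1.737 z [ 0.007  0.014 -1.   ] F [-0.2  0.5 -0.8] [ 0.23  0.06 -0.26  1.24  0.01  1.63]
```

View pics/v1.png

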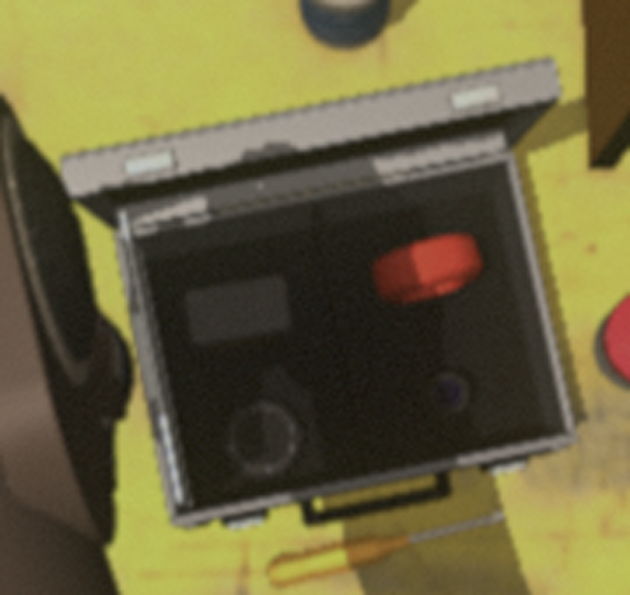

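The view shows the gripper left of the flap (pixel ~130,370), clear of tape, lid and driver. Starting the push along an arc.

Request:
carry_out(steps=[[[-0.9,0,0],0,1],[[-0.9,0,0],0,1],[[-0.7,0,0],0,1],[[-0.7,0,0.1],0,1],[[-0.7,0,0.1],0,1],[[-0.6,0,0.2],0,1],[[-0.6,0,0.2],0,1],[[-0.6,0,0.3],0,1],[[-0.6,0,0.3],0,1],[[-0.6,0,0.4],0,1]])

```text
t: 6.15
tool_pos: [0.4899, 0.0414, 0.1729]
ee_rot: [0.645, 0.764, 0.009, -0.002]
force: [0.7, 0.9, 0.0]
gripper_width: -0.004
```

```bash
python3 s.py
```

```text
t 6.15 case [-0.0125  0.0779  0.1729] tool x yaw 1.739 z [ 0.009  0.017 -1.   ] F [0.7 0.9 0. ] [ 0.08  0.07 -0.29  1.21  0.02  1.48]
```

Request:
carry_out(steps=[[[-0.5,0,0.5],0,1],[[-0.5,0,0.5],0,1],[[-0.4,0,0.6],0,1],[[-0.4,0,0.6],0,1],[[-0.3,0,0.6],0,1],[[-0.3,0,0.7],0,1],[[-0.2,0,0.7],0,1],[[-0.1,0,0.7],0,1],[[-0.1,0,0.5],0,1],[[0,0,0.3],0,1]])

```text
t: 7.15
tool_pos: [0.4955, 0.0117, 0.1123]
ee_rot: [0.646, 0.764, 0.009, -0.002]
force: [-15.0, -1.6, 43.6]
gripper_width: 0.002
```

```bash
python3 s.py
```

```text
t 7.15 case [-0.0124  0.0476  0.1123] tool x yaw 1.738 z [ 0.01   0.016 -1.   ] F [-15.   -1.6  43.6] [ 0.01  0.1  -0.38  1.07  0.02  1.42]
```

Contact at the stop: the tip is at z ≈ 0.087, which is the flat height. Backing off upward and checking.

Request:
carry_out(steps=[[[0,0,-0.5],0,1],[[0,0,-1],0,1],[[0,0,-3],0,1],[[0,0,-4],0,1],[[0,0,-4],0,1],[[0,0,-4],0,1],[[0,0,-4],0,1],[[0,0,-4],0,1],[[4,0,-2],0,1],[[4,0,0],0,1]])

```text
t: 8.15
tool_pos: [0.4783, 0.0844, 0.3894]
ee_rot: [0.648, 0.761, 0.008, -0.002]
force: [-0.2, -0.3, -0.8]
gripper_width: 0.0
```

```bash
python3 s.py;  python3 - <<'E'
from plant import imaging
from h import *
c=imaging.camera("scene"); np.savez("pics/s2.npz",**c)
c=imaging.camera("top"); np.savez("pics/t2.npz",**c)
L=loc(cloud(c)); x,y,z=L[...,0],L[...,1],L[...,2]
for a in(-.07,-.04,0,.04): print(a,[(b,np.median(z[(abs(x-a)<.01)&(abs(y-b)<.006)&(z<.5)]).round(4)) for b in(.01,.03,.06,.09,.11) if ((abs(x-a)<.01)&(abs(y-b)<.006)&(z<.5)).any()])
cv2.imwrite("pics/v2.png",cv2.resize(c["frame"][100:310,200:420,::-1],None,fx=2.8,fy=2.8,interpolation=cv2.INTER_CUBIC))
E
```

```text
t 8.15 case [-0.016   0.1223  0.3894] tool x yaw 1.731 z [ 0.008  0.015 -1.   ] F [-0.2 -0.3 -0.8] [0.17 0.08 0.21 1.68 0.01 1.58]
-0.07 [(0.01, np.float64(0.0877)), (0.03, np.float64(0.0884)), (0.06, np.float64(0.0881)), (0.09, np.float64(0.0879)), (0.11, np.float64(0.089))]
-0.04 [(0.01, np.float64(0.0878)), (0.03, np.float64(0.0884)), (0.06, np.float64(0.0883)), (0.09, np.float64(0.088)), (0.11, np.float64(0.0897))]
0 [(0.01, np.float64(0.0893)), (0.03, np.float64(0.0884)), (0.06, np.float64(0.0887)), (0.09, np.float64(0.0889)), (0.11, np.float64(0.0884))]
0.04 [(0.01, np.float64(0.088)), (0.03, np.float64(0.0887)), (0.06, np.float64(0.0884)), (0.09, np.float64(0.0882)), (0.11, np.float64(0.0883))]
```

View pics/v2.png

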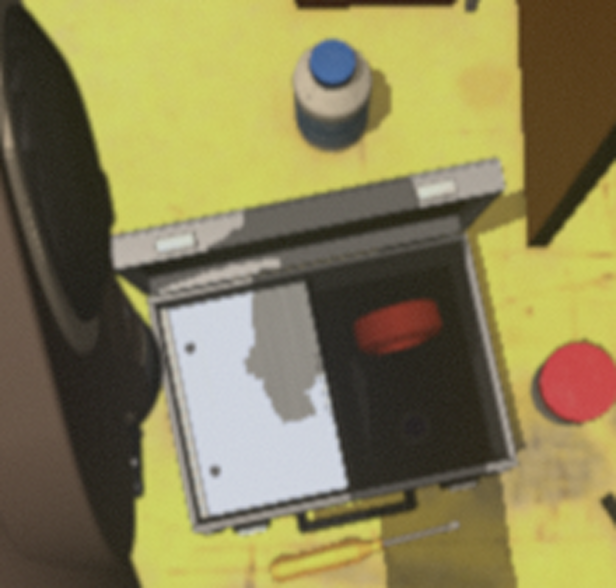

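The flap lies flat: plate top at 0.088 everywhere, and the picture shows it covering the left compartment with the objects undisturbed. Next, over the lid to the rear.

Request:
carry_out(steps=[[[-1,2.5,0],0,1],[[-1,2.5,0],0,1],[[-1,2.5,0],0,1],[[-1,2.5,0],0,1],[[-1,2.5,0],0,1],[[-1,2.5,0],0,1],[[-1,2,0],0,1],[[0,0,0],0,1],[[0,0,0],0,1],[[0,0,0],0,1]])

```text
t: 9.25
tool_pos: [0.6624, 0.0429, 0.3851]
ee_rot: [0.644, 0.765, 0.005, -0.003]
force: [0.1, -0.4, 0.8]
gripper_width: 0.001
```

```bash
python3 s.py
```

```text
t 9.25 case [0.1573 0.0476 0.3851] tool x yaw 1.742 z [ 0.001  0.012 -1.   ] F [ 0.1 -0.4  0.8] [0.06 0.48 0.73 1.82 0.01 1.46]
```

Request:
carry_out(steps=[[[0,0,2.5],0,1],[[0,0,2.5],0,1],[[0,0,2.5],0,1],[[0,0,2.5],0,1],[[0,0,1.6],0,1],[[0,0,0],0,1],[[0,-0.8,0],0,1],[[0,-0.8,0],0,1],[[0,-0.8,0],0,1],[[0,0,0],0,1]])

```text
t: 10.25
tool_pos: [0.63, 0.0418, 0.2754]
ee_rot: [0.643, 0.766, 0.009, 0.001]
force: [-1.1, 0.5, -0.5]
gripper_width: -0.0
```

```bash
python3 s.py;  python3 - <<'E'
from plant import imaging
from h import *
c=imaging.camera("scene")
cv2.imwrite("pics/v3.png",cv2.resize(c["frame"][130:330,200:460,::-1],None,fx=3,fy=3,interpolation=cv2.INTER_CUBIC))
E
```

```text
t 10.25 case [0.1253 0.0525 0.2754] tool x yaw 1.746 z [ 0.013  0.013 -1.   ] F [-1.1  0.5 -0.5] [0.06 0.32 0.25 1.48 0.01 1.46]
```

View pics/v3.png

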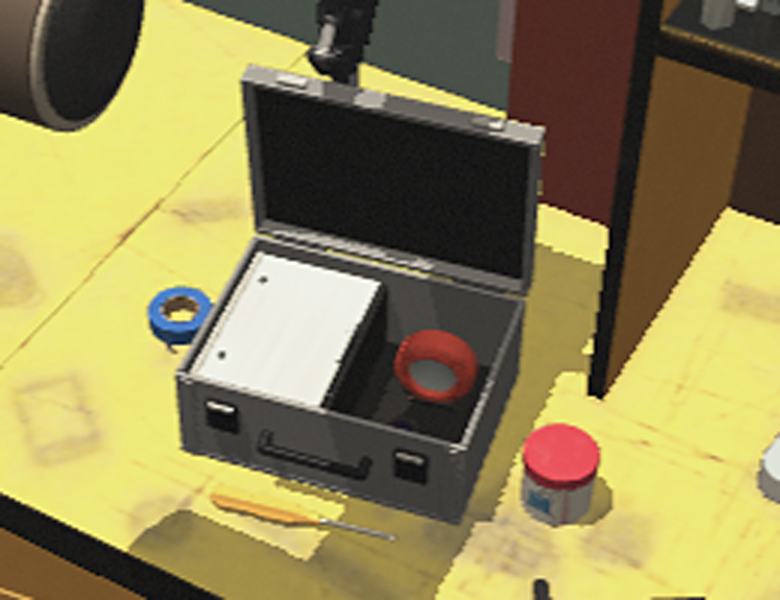

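The fingers are behind the lid, left of its middle (crop 340,60); nothing else has been disturbed. Pushing along the arc.

Request:
carry_out(steps=[[[0,-0.8,0],0,1],[[0,-1,0],0,1],[[0,-1,0.1],0,1],[[0,-1,0.1],0,1],[[0,-1,0.2],0,1],[[0,-1,0.2],0,1],[[0,-1,0.3],0,1],[[0,-0.9,0.4],0,1],[[0,-0.9,0.4],0,1],[[0,-0.9,0.5],0,1]])

```text
t: 11.3
tool_pos: [0.5321, 0.0242, 0.2532]
ee_rot: [0.643, 0.766, 0.013, 0.005]
force: [2.8, 0.1, 0.5]
gripper_width: 0.005
```

```bash
python3 s.py
```

```text
t 11.3 case [0.0258 0.0532 0.2532] tool x yaw 1.746 z [ 0.024  0.013 -1.   ] F [2.8 0.1 0.5] [ 0.04  0.12 -0.05  1.37  0.01  1.44]
```

Request:
carry_out(steps=[[[0,-0.8,0.6],0,1],[[0,-0.8,0.6],0,1],[[0,-0.7,0.7],0,1],[[0,-0.7,0.7],0,1],[[0,-0.6,0.8],0,1],[[0,-0.6,0.8],0,1],[[0,-0.5,0.8],0,1],[[0,-0.5,0.9],0,1],[[0,-0.4,0.9],0,1],[[0,-0.3,0.8],0,1]])

```text
t: 12.3
tool_pos: [0.4657, 0.0127, 0.1723]
ee_rot: [0.643, 0.766, 0.013, 0.006]
force: [1.4, -0.1, 0.9]
gripper_width: -0.001
```

```bash
python3 s.py
```

```text
t 12.3 case [-0.0415  0.0541  0.1723] tool x yaw 1.744 z [ 0.026  0.011 -1.   ] F [ 1.4 -0.1  0.9] [ 0.02  0.01 -0.35  1.19  0.01  1.42]
```

Request:
carry_out(steps=[[[0,-0.1,0.5],0,1],[[0,0,0.5],0,1],[[0,0,0.5],0,1],[[0,0,0.4],0,1],[[0,0,0.3],0,1],[[0,0,0.2],0,1],[[0,0,0.2],0,1],[[0,0,0.2],0,1],[[0,0,0.2],0,1],[[0,0,0.2],0,1]])

```text
t: 13.3
tool_pos: [0.4636, 0.0128, 0.1468]
ee_rot: [0.643, 0.766, 0.013, 0.007]
force: [-8.5, 0.1, 17.7]
gripper_width: -0.002
```

```bash
python3 s.py
```

```text
t 13.3 case [-0.0436  0.0545  0.1468] tool x yaw 1.744 z [ 0.028  0.011 -1.   ] F [-8.5  0.1 17.7] [ 0.02  0.01 -0.4   1.13  0.01  1.42]
```

Tip z = 0.122 with 18 N: shut at the stop. Lifting off and checking.

Request:
carry_out(steps=[[[0,0,0.2],0,1],[[0,0,0],0,1],[[0,0,-0.5],0,1],[[0,0,-2],0,1],[[0,0,-4],0,1],[[0,0,-4],0,1],[[4,0,-4],0,1],[[4,0,-4],0,1],[[4,0,0],0,1],[[4,0,0],0,1]])

```text
t: 14.3
tool_pos: [0.4336, 0.1605, 0.3306]
ee_rot: [0.647, 0.762, 0.015, 0.008]
force: [1.2, -0.7, -0.7]
gripper_width: 0.001
```

```bash
python3 s.py;  python3 - <<'E'
from plant import imaging
from h import *
c=imaging.camera("top")
L=loc(cloud(c)); x,y,z=L[...,0],L[...,1],L[...,2]
for a in(-.08,-.04,0,.04,.08): print(a,[(b,np.median(z[(abs(x-a)<.008)&(abs(y-b)<.008)&(z<.5)]).round(4)) for b in(-.1,-.05,0,.05,.1) if ((abs(x-a)<.008)&(abs(y-b)<.008)&(z<.5)).any()])
cv2.imwrite("pics/v4.png",cv2.resize(c["frame"][100:310,200:420,::-1],None,fx=2.8,fy=2.8,interpolation=cv2.INTER_CUBIC))
E
```

```text
t 14.3 case [-0.0459  0.2053  0.3306] tool x yaw 1.734 z [ 0.031  0.013 -0.999] F [ 1.2 -0.7 -0.7] [ 0.35 -0.01 -0.02  1.53  0.    1.76]
-0.08 [(-0.1, np.float64(0.1215)), (-0.05, np.float64(0.1224)), (0, np.float64(0.1221)), (0.05, np.float64(0.1225)), (0.1, np.float64(0.1221))]
-0.04 [(-0.1, np.float64(0.122)), (-0.05, np.float64(0.1217)), (0, np.float64(0.1233)), (0.05, np.float64(0.1225)), (0.1, np.float64(0.1218))]
0 [(-0.1, np.float64(0.1226)), (-0.05, np.float64(0.1224)), (0, np.float64(0.1237)), (0.05, np.float64(0.1227)), (0.1, np.float64(0.1222))]
0.04 [(-0.1, np.float64(0.1228)), (-0.05, np.float64(0.1225)), (0, np.float64(0.1233)), (0.05, np.float64(0.1219)), (0.1, np.float64(0.1226))]
0.08 [(-0.1, np.float64(0.1225)), (-0.05, np.float64(0.1226)), (0, np.float64(0.1225)), (0.05, np.float64(0.1223)), (0.1, np.float64(0.1227))]
```

View pics/v4.png

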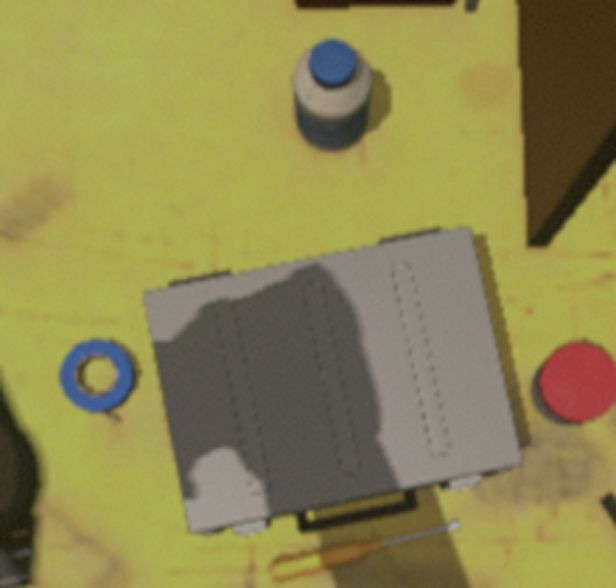

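The lid is flat and shut (top at 0.122 all over). The tape, driver, pot and bottle are in place, and the robot is clear of everything.

```bash
python3 -c "
from plant import robot
print(robot.finish_job())"
```

```text
the job is handed in; nothing more can be done
None
```

The case is packed and the job is handed in. I pushed the flap down flat with the closed fingers, checked it, then went over the lid and pushed it shut from behind.

- **Flap:** before the lid was closed, depth readings put the plate's top at about 0.088 m across its whole area, which is the flat position.
- **Lid:** the top reads about 0.122 m at every point I checked, which is fully shut.
- **Surroundings:** the tape, driver and pot were standing where they were in the last picture. The charger was outside that crop; the arm never went near it after the start. The things inside the case can no longer be seen. Those in the right compartment looked undisturbed once the flap was down. Those in the left compartment went out of sight under the flap, which lay flat.
- **Forces and time:** the highest wrist force I read was about 46 N, from the fingertips as the flap reached its stop. I only read forces at the end of each move, so a brief higher peak would not show. The arm was clear of everything at the end, at about 14 s.

No check failed or disagreed.

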